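Stand the carving gouge in the free ring

ROBOT

A 7-joint arm with a two-finger parallel gripper is mounted at the origin on the work surface. World frame = base frame: x ahead of the robot, y to its left, z up, the work surface at z = 0. Lengths are in m, angles in rad, forces in N, time in s.
With the tool pointing down it reaches from about 0.425 to 0.875 m from the base axis. Payload 4.7 kg.
Tool frame: the origin (TCP) lies on the centre line of the jaws, within the pads' length; the fingertips stand ahead of it and the grasp point (between the pads) lies 2 mm behind it (nose_length is the z of the fingertips in the tool frame, in m); z points along the fingers, y is the line along which they close (so a half turn about z gives the same grasp; the last joint's range is limited). The gripper opens to 87 mm and grips with 3 to 60 N. Pads are 19 mm wide; open, the fingers measure 117 mm over their backs; the gripper's body (75 mm by 190 mm) begins 51 mm behind the grasp point.
Start: joints at [-1.229, 0.321, -0.07, 1.45, 0.023, 1.371, -0.057], TCP at [0.209, 0.615, 0.24] pointing down, gripper open.
Joint ranges: [-2.86, 2.86], [-0.3, 2.09], [-1.38, 1.24], [0.06, 2.45], [-1.56, 4.7], [0.09, 2.05], [-2.69, 2.69]. Speed limits (rad/s): [2.57, 2.57, 3.14, 3.14, 3.14, 3.14, 3.14].

INTERFACE

Orientations are given as a rotation vector (axis times angle).
In Python, from bench import * gives the robot as it stands.
- The arm moves only by the tool send_rows, never from a script. Its arguments are lists of equal length, an entry for each row: "xyz": the shift along the tool's x, y, z in mm, a list of three; "dr": the turn, a rotation vector about the tool's x, y, z in rad, a list of three. A call has exactly 10 rows; each row is the pose to reach, as a shift and turn from the pose commanded when the call began, along the tool's axes at that moment; what a row does not reach only later rows make up. A row lasts 1/12 s, in which the tool goes at most 41.7 mm and 7.16 degrees, less where a joint would pass 70% of its speed; a pose out of reach is approached as far as the arm can. A call with a gripper value outside its range is refused whole. "jaw" is the finger opening in mm, from 0 to 87, set as the call begins (left out, the last holds). The fingers move at their own pace and stop on an object; "grip_force" is the grip in N (left out, the last holds). Time passes only in rows, so rows that repeat a pose let the fingers close, or fill a call up. It gives the time, the measured TCP pose, the force, the opening and the grip force at its end, in the units of the state.
- get_state(): the state, without advancing time (a new reading comes with each control period).
- get_image(name): name is "scene" or "top" or "wrist"; returns the picture (384x512x3 uint8, red, green, blue); there is no depth.
- calibration(name): a dict with "vfov" (degrees; the focal length in pixels is half the picture's height over the tangent of half this angle, whatever the lens; pixels are square), "cx", "cy" (the principal point, pixels), "rvec" (rotation vector, rad) and "tvec" (3), from world to camera coordinates, as OpenCV has them; the wrist camera has in their place "hand_eye" (4x4, takes a point from camera to tool coordinates, whose origin is the TCP and whose axes are the flange's). Camera axes: x right, y down, z forward; pixel columns grow to the right and rows downward; lengths in m; the calibration is good to about 2 mm. A picture is of the moment at which its call begins: read the wrist's pose just before it. calibration takes no time and is no camera call.
- close_job(): hands the job in; it is judged then, once.
The state is a dict: "time": time; "joint_positions": joint angles; "qd": joint speeds; "joint_torque": joint torques, N m; "position": TCP position; "tool_rot": TCP orientation; "ft_force": force on the tool from outside, world axes, zero at the start; "torque": the same for the moment, N m; "grip_width": opening from 0.0 (shut) to 1.0 (fully open); "grip_force": force on a finger pad.
Only numpy, scipy, OpenCV 4.12 (cv2) and the standard library are available. Lean on these libraries where they do the work, as an engineer would, in place of code of your own. Each camera call takes 0.05 s, during which the arm holds its last target. There are 200 camera calls.

TASK

Take the carving gouge off its sloping rest and stand it upright, cutting edge up, in the one ring stand that is empty, with its butt down on the stand's wooden foot. Set it down rather than dropping it, let go, and leave everything else where it is, the two gouges already standing in their rings included.

Things in the scene. Friction and masses are not known exactly. Their poses are not given: they have to be found in the camera images.
- gouge_centre (a point): Yellow-handled carving gouge to stand up: loose, 200 mm long, about 110 g. This point: on its axis, 100 mm from the flat butt (near its balance point); z axis from butt to cutting edge. Wooden handle 26 mm in diameter up to 118 mm from the butt (grip here), brass ferrule 20 mm, steel shank 11 mm in diameter, blade 14 mm wide. At the start it leans at 45 degrees on the rest, butt low, edge high.
- gouge_butt (a point): Centre of the flat butt (lower end) of that gouge, 100 mm from gouge_centre; z axis along the tool to the cutting edge.
- gouge_rest: Fixed wooden rest: base board 250 x 75 x 12 mm, origin on the bench under the gouge, x axis the level heading in which the gouge points (butt centre at x = -70 mm, 32 mm above the bench). A low V and a butt plate hold the first 30 mm of the handle, a post with a V holds the shank 140 to 156 mm from the butt; the handle from 40 to 118 mm is free all round.
- stand_free: The empty one of three like ring stands, fixed 130 mm apart on a plank; which is empty varies. Wooden foot 66 x 66 x 10 mm (origin under its centre). Level brass ring centred above it: inner diameter 34, outer 44 mm, underside 46 mm and top 54 mm above the foot's upper face. A brass post, 10 mm thick, no taller than the ring, 27 mm from the centre along the stand's +x.
- stand_free_floor (a point): Point on the upper face of the empty stand's foot, in the centre under the ring, where the gouge's butt is to stand; 22 mm above the bench.
- gouge_b_centre (a point): Bystander: dark-handled gouge of the same size, standing loose in its ring, edge up; this point is half-way up, 100 mm above its butt. Its edge is 222 mm above the bench.
- gouge_c_centre (a point): Bystander: red-handled gouge of the same size, standing loose in its ring, edge up; this point is half-way up, 100 mm above its butt.
- mallet: Bystander: round wooden carver's mallet standing on its head, 92 mm in diameter, 212 mm high; origin under its centre.
- mug: Bystander: white mug, 80 mm in diameter, 90 mm high; origin under its centre.
- wax_tin: Bystander: green tin, 70 mm in diameter, 40 mm high; origin under its centre.
- slip_stone: Bystander: grey sharpening stone lying flat, 100 x 45 x 12 mm; origin under its centre.
- offcut: Bystander: block of wood, 90 x 50 x 35 mm; origin under its centre.
- brush: Bystander: bench brush lying flat, along its x axis, about 200 mm long; origin under it.
There are look-alikes about, which are no part of the job. Of the things shaped like the part that bears gouge_centre, the yellow one is meant.

How it is judged:
At the end, for the whole second after the job is handed in: The gouge stands still in the empty stand's ring, edge up and within about 10 degrees of upright, its butt within 5 mm of the foot's upper face and within 10 mm of its centre; no other loose thing is more than 30 mm from where it began, and the other two gouges, the mallet and the mug still stand (horizontal distance between gouge_butt and stand_free_floor below 0.01 m and z of gouge_butt in the frame of stand_free_floor below 0.005 m and angle between gouge_centre's own z axis and vertical below 0.18 rad and linear speed of gouge below 0.02 m/s and angular speed of gouge below 0.5 rad/s and distance of each of gouge_b_centre, gouge_c_centre, mallet, mug, wax_tin, slip_stone, offcut, brush from where it was at the start of the episode below 0.03 m and angle between each of gouge_b_centre, gouge_c_centre, mallet, mug's own z axis and vertical below 0.2 rad); the robot touches nothing.
It fails at once if the gouge is dropped (it moves faster than 0.5 m/s while the fingers do not touch it) (linear speed of gouge above 0.5 m/s and contact force between gouge and the fingers below 0.2 N).
It fails at once if another loose thing is shifted by more than 50 mm (distance of any of gouge_b_centre, gouge_c_centre, mallet, mug, wax_tin, slip_stone, offcut, brush from where it was at the start of the episode above 0.05 m).
It fails at once if one of the standing gouges, the mallet or the mug is knocked over (angle between any of gouge_b_centre, gouge_c_centre, mallet, mug's own z axis and vertical above 0.5 rad).
It also fails if it takes over 48 s, if anything falls off the work surface, if the arm or the gripper's body presses on something with over 40 N, if the wrist force passes 120 N, or if a joint passes its speed limit or range.

## Working session

There is one attempt and no reset: what is moved stays moved. The work goes in short steps, Python scripts to look and compute and a tool call to move; the robot and the scene stay as the last step left them, time stands still between calls to the robot, and variables do not carry over. Pictures are saved under pics/ and viewed, at most 10 in all, crops included, and the job is handed in when it is done.

Besides the shell and the picture viewer there is one more tool, called after "Call:" as name(argument=value, ...) on one line, values as JSON. send_rows: Moves the arm, as the interface text tells. Its arguments: {"type":"object","properties":{"xyz":{"type":"array"},"dr":{"type":"array"},"jaw":{"type":"number"},"grip_force":{"type":"number"}},"required":["xyz","dr"]}

```bash
mkdir -p pics; ls; python3 - <<'E'
from bench import *
import cv2
s=get_state();print(s)
for n in("scene","top"):
    cv2.imwrite(f"pics/{n}0.png",cv2.resize(get_image(n)[:,:,::-1],(800,600),interpolation=cv2.INTER_CUBIC))
for n in("scene","top","wrist"):print(n,calibration(n))
E
```

```text
pics
{'time': 0.0, 'joint_positions': array([-1.228877  ,  0.32181653, -0.0700992 ,  1.4516612 ,  0.02262053,
        1.37076251, -0.05695246]), 'qd': array([ 0.00079276, -0.00033373,  0.00185097, -0.0001072 ,  0.00130013,
       -0.00033731,  0.00150713]), 'joint_torque': array([-8.50683500e-05, -4.91277266e+01, -4.03877953e-01, -3.12524557e+01,
       -6.39783195e-02,  4.38311999e-02,  1.76490903e-04]), 'position': array([0.20916761, 0.61489378, 0.23847271]), 'tool_rot': array([-5.12609802e-01, -3.09929260e+00,  2.90614403e-03]), 'ft_force': array([ 0.2981059 ,  0.21679174, -0.35283128]), 'torque': array([-0.03747106, -0.03402067, -0.01660173]), 'grip_force': 0.0, 'grip_width': 0.9998708787704886}
scene {'vfov': 47.13469129792806, 'cx': 253.55667440256545, 'cy': 189.1508259200773, 'rvec': array([ 2.07894256,  0.59718389, -0.35151277]), 'tvec': array([-0.43946432, -0.0745916 ,  1.81547836])}
top {'vfov': 43.753121926234506, 'cx': 247.95994102965295, 'cy': 184.55034707128635, 'rvec': array([ 2.16712274, -2.21039008,  0.07582977]), 'tvec': array([0.00568406, 0.52803467, 1.77152791])}
wrist {'vfov': 60.04389373607606, 'cx': 252.55209036258253, 'cy': 192.5285769750322, 'hand_eye': array([[-8.13998734e-04, -9.53497071e-01, -3.01401183e-01,
         8.35839636e-02],
       [ 9.99998539e-01, -3.23066547e-04, -1.67867470e-03,
        -1.11344321e-03],
       [ 1.50323877e-03, -3.01402109e-01,  9.53495941e-01,
        -1.45843980e-01],
       [ 0.00000000e+00,  0.00000000e+00,  0.00000000e+00,
         1.00000000e+00]])}
```

View pics/scene0.png

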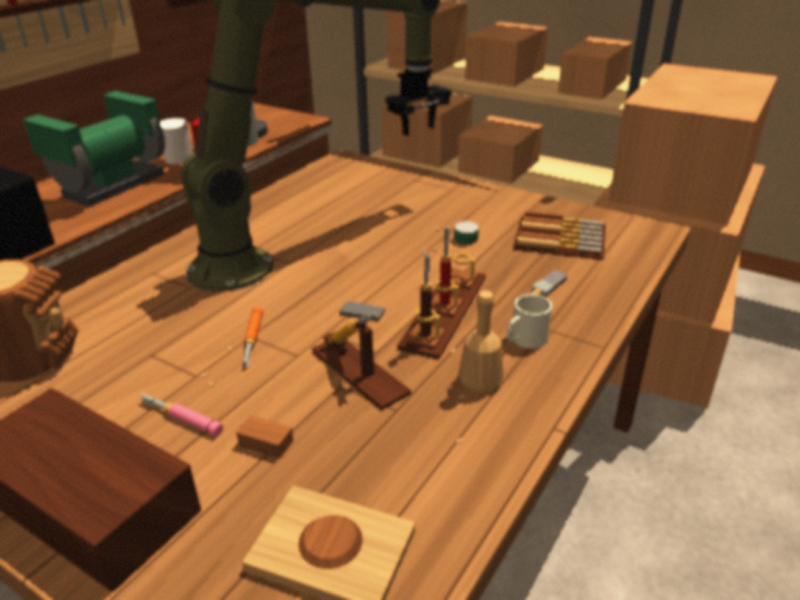

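View pics/top0.png

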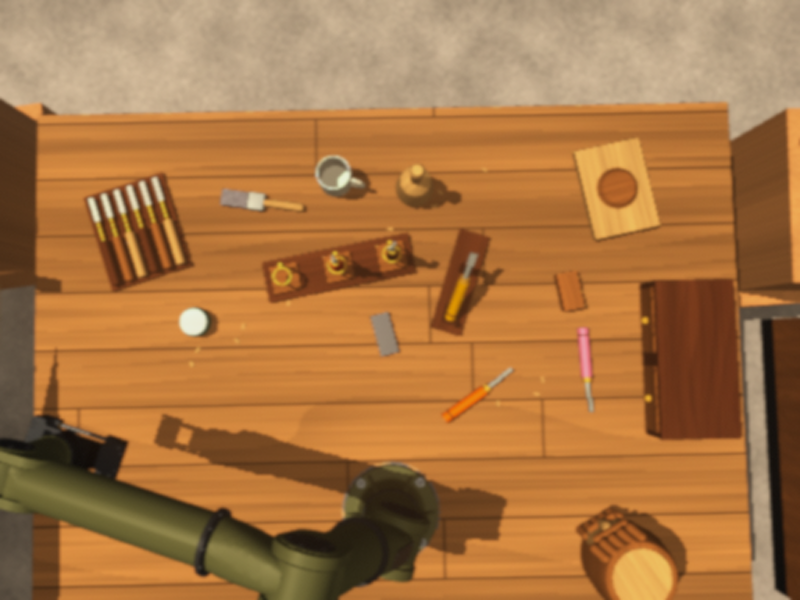

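The scene shows the yellow gouge on its rest (scene about (345,330), top about (460,290)). The empty ring is the leftmost in top (283,275). I'll enlarge both.

```bash
python3 - <<'E'
import cv2
from bench import *
t=get_image("top")[:,:,::-1];s=get_image("scene")[:,:,::-1]
cv2.imwrite("pics/t1.png",cv2.resize(t[140:220,160:320],None,fx=5,fy=5,interpolation=cv2.INTER_CUBIC))
cv2.imwrite("pics/s1.png",cv2.resize(s[142:262,195:335],None,fx=5,fy=5,interpolation=cv2.INTER_CUBIC))
E
```

```text
(no output)
```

View pics/t1.png

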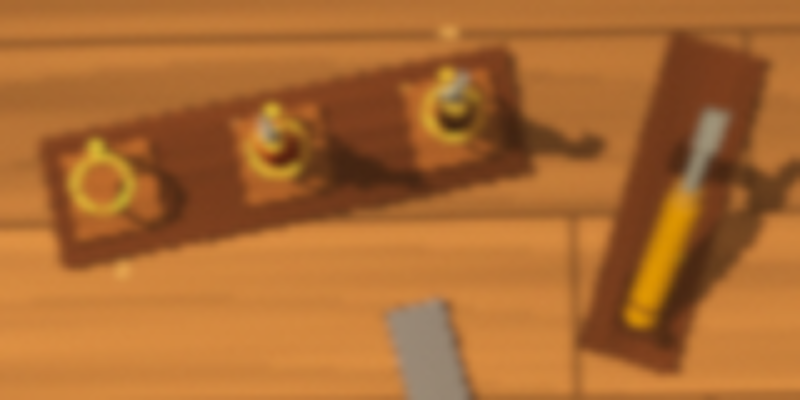

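View pics/s1.png

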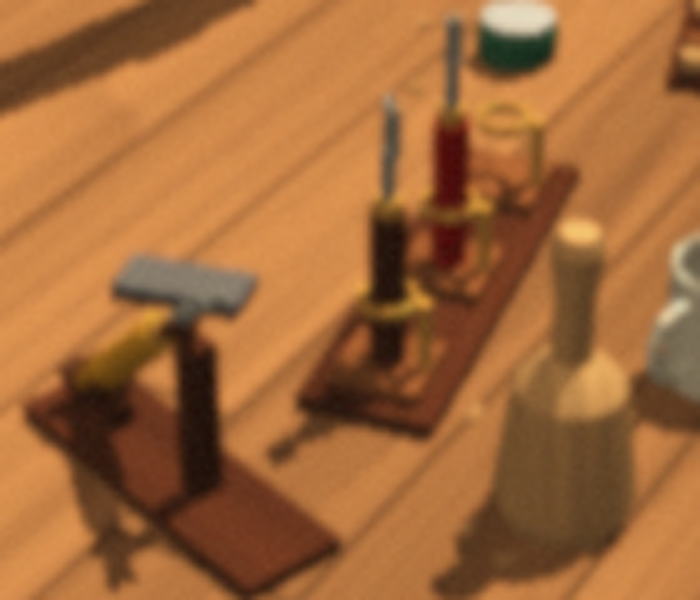

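```bash
cat > h.py <<'E'
import numpy as np, cv2
from scipy.spatial.transform import Rotation as R
from bench import *
def ray(n,uv):
    c=calibration(n);f=192/np.tan(np.radians(c["vfov"]/2))
    d=np.array([(uv[0]-c["cx"])/f,(uv[1]-c["cy"])/f,1])
    if n=="wrist":
        s=get_state();H=c["hand_eye"];Rt=R.from_rotvec(s["tool_rot"]).as_matrix()
        return s["position"]+Rt@H[:3,3],Rt@H[:3,:3]@d
    M=R.from_rotvec(c["rvec"]).as_matrix();return -M.T@c["tvec"],M.T@d
def at(n,uv,z):
    o,d=ray(n,uv);return o+d*(z-o[2])/d[2]
def proj(n,P):
    c=calibration(n);f=192/np.tan(np.radians(c["vfov"]/2))
    if n=="wrist":
        s=get_state();H=c["hand_eye"];Rt=R.from_rotvec(s["tool_rot"]).as_matrix()
        p=H[:3,:3].T@(Rt.T@(np.array(P)-s["position"])-H[:3,3])
    else:p=R.from_rotvec(c["rvec"]).as_matrix()@P+c["tvec"]
    return np.array([c["cx"]+f*p[0]/p[2],c["cy"]+f*p[1]/p[2]])
E
python3 - <<'E'
from h import *
np.set_printoptions(precision=4,suppress=True)
T=lambda x,y:(160+(x+.5)/5-.5,140+(y+.5)/5-.5)
S=lambda x,y:(195+(x+.5)/5-.5,142+(y+.5)/5-.5)
for p in[(102,182),(278,147),(452,108)]:print("ring",at("top",T(*p),.074))
for p in[(507,118),(458,210),(393,300)]:print("ringS",at("scene",S(*p),.074))
c=[at("top",T(*p),.012) for p in[(678,33),(768,60),(680,372),(583,345)]]
for a in c:print("rest",a)
print("ctr",np.mean(c,0),"len",np.linalg.norm(c[0]-c[3]),np.linalg.norm(c[1]-c[2]),np.linalg.norm(c[0]-c[1]))
h=(c[0]+c[1]-c[2]-c[3]);print("heading",np.arctan2(h[1],h[0]))
c=[at("scene",S(*p),.012) for p in[(30,407),(250,590),(338,545)]];print("restS",c)
b=at("top",T(640,318),.032);e=at("top",T(716,112),.0320+.1414);print("butt",b,"edge",e,np.linalg.norm(e-b),np.arctan2(*(e-b)[1::-1]))
print("ferr/mid handle", at("top",T(665,255),.032+.0707*.8))
E
```

```text
ring [0.5602 0.2412 0.074 ]
ring [0.5832 0.1132 0.074 ]
ring [ 0.6092 -0.0137  0.074 ]
ringS [0.5627 0.2402 0.074 ]
ringS [0.5951 0.1049 0.074 ]
ringS [ 0.6132 -0.0172  0.074 ]
rest [ 0.6699 -0.1859  0.012 ]
rest [ 0.6481 -0.2533  0.012 ]
rest [ 0.4146 -0.1807  0.012 ]
rest [ 0.4362 -0.1086  0.012 ]
ctr [ 0.5422 -0.1821  0.012 ] len 0.2462025718948533 0.24453502194688792 0.0708003714883442
heading -0.3104104654713982
restS [array([ 0.4222, -0.1761,  0.012 ]), array([ 0.651 , -0.2512,  0.012 ]), array([ 0.6747, -0.1883,  0.012 ])]
butt [ 0.455  -0.1501  0.032 ] edge [ 0.5914 -0.1936  0.1734] 0.20122626459882004 -0.3092598578211068
ferr/mid handle [ 0.4984 -0.1643  0.0886]
```

Measurements agree well between the two cameras (ring spacing 130 mm, gouge length 201 mm). Next is a hover over the empty stand for a wrist look.

Call:
send_rows(xyz=[[-38, -20, -3], [-76, -40, -6], [-114, -60, -9], [-152, -80, -12], [-190, -100, -15], [-228, -120, -18], [-266, -140, -21], [-304, -160, -24], [-342, -180, -27], [-380, -200, -30]], dr=[[0, 0, 0], [0, 0, 0], [0, 0, 0], [0, 0, 0], [0, 0, 0], [0, 0, 0], [0, 0, 0], [0, 0, 0], [0, 0, 0], [0, 0, 0]])

```text
time: 1.03
position: [0.4962, 0.3119, 0.2689]
tool_rot: [0.512, 3.099, 0.001]
ft_force: [0.9, 1.2, -0.4]
grip_width: 1.002
grip_force: 0.0
```

Call:
send_rows(xyz=[[-30, -18, 0], [-55, -32, 0], [-70, -42, 0], [-73, -43, 0], [-73, -43, 0], [-73, -43, 0], [-73, -43, 0], [-73, -43, 0], [-73, -43, 0], [-73, -43, 0]], dr=[[0, 0, 0], [0, 0, 0], [0, 0, 0], [0, 0, 0], [0, 0, 0], [0, 0, 0], [0, 0, 0], [0, 0, 0], [0, 0, 0], [0, 0, 0]])

```text
time: 1.87
position: [0.5499, 0.2505, 0.2687]
tool_rot: [-0.51, -3.1, -0.0]
ft_force: [-0.3, -0.3, -1.0]
grip_width: 0.998
grip_force: 0.0
```

```bash
python3 - <<'E'
from h import *
s=get_state();print(s["position"],s["tool_rot"],s["joint_positions"])
print([proj("wrist",p)*1.5 for p in[(.5605,.241,.076),(.5605,.241,.022)]])
cv2.imwrite("pics/w1.png",cv2.resize(get_image("wrist")[:,:,::-1],(768,576),interpolation=cv2.INTER_CUBIC))
E
```

```text
[0.54994191 0.25046012 0.26868328] [-5.09955195e-01 -3.09990563e+00 -4.80753750e-04] [-0.67821445  0.21031418  0.24393439  1.53743955 -0.05145742  1.39995707
  0.81400055]
[array([373.25090413, 274.78344688]), array([374.04321131, 256.46828312])]
```

View pics/w1.png

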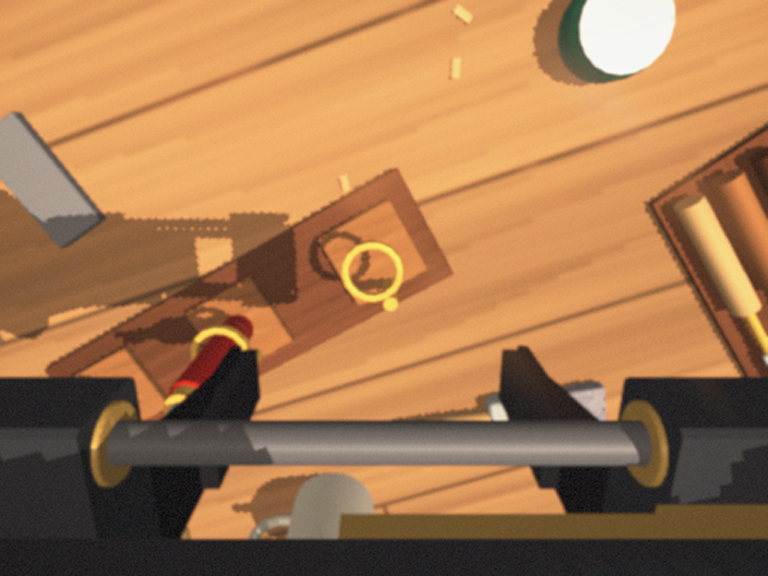

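The ring in the wrist view is at (372,271) and predicted at (373,274), so about 2 mm nearer the base. I'll use stand (0.559, 0.2415) and go on to the gouge.

Call:
send_rows(xyz=[[-5, -35, 0], [-10, -70, 0], [-15, -109, 0], [-20, -148, 0], [-25, -187, 0], [-30, -226, 0], [-35, -265, 0], [-40, -304, 0], [-45, -343, 0], [-51, -384, 0]], dr=[[0, 0, 0], [0, 0, 0], [0, 0, 0], [0, 0, 0], [0, 0, 0], [0, 0, 0], [0, 0, 0], [0, 0, 0], [0, 0, 0], [0, 0, 0]])

```text
time: 2.75
position: [0.4745, -0.1317, 0.2689]
tool_rot: [0.511, 3.099, 0.002]
ft_force: [1.9, -0.4, 0.3]
grip_width: 1.003
grip_force: 0.0
```

Call:
send_rows(xyz=[[-3, -15, 5], [-3, -20, 10], [-3, -20, 15], [-3, -20, 15], [-3, -20, 15], [-3, -20, 15], [-3, -20, 15], [-3, -20, 15], [-3, -20, 15], [-3, -20, 15]], dr=[[0, -0.1, 0], [0, -0.2, 0], [0, -0.3, 0], [0, -0.35, 0], [0, -0.35, 0], [0, -0.35, 0], [0, -0.35, 0], [0, -0.35, 0], [0, -0.35, 0], [0, -0.35, 0]])

```text
time: 3.58
position: [0.472, -0.1503, 0.254]
tool_rot: [0.456, 2.757, -0.08]
ft_force: [-0.1, 0.1, 1.3]
grip_width: 1.0
grip_force: 0.0
```

```bash
python3 - <<'E'
from h import *
s=get_state();print(s["position"],s["tool_rot"],s["joint_positions"])
b=np.array([.455,-.150,.032]);u=np.array([.952,-.305,1])/2**.5
for d in(0,.118,.2):print(d,proj("wrist",b+d*u)*1.5)
cv2.imwrite("pics/w2.png",cv2.resize(get_image("wrist")[:,:,::-1],(768,576),interpolation=cv2.INTER_CUBIC))
E
```

```text
[ 0.47200345 -0.1502602   0.25395064] [ 0.45553363  2.75749564 -0.07990991] [-0.07959478 -0.29824024  0.25611373  2.07971011  0.14784778  1.00752442
  1.36470486]
0 [373.35161125 118.53477851]
0.118 [375.34344908 295.38322999]
0.2 [376.84477539 428.68084528]
```

View pics/w2.png

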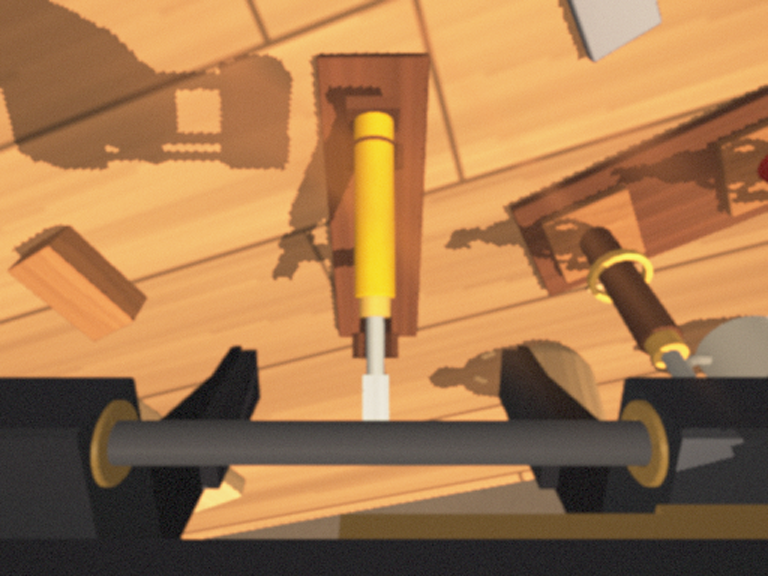

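```bash
python3 - <<'E'
from h import *
import bench
print(getattr(bench,"nose_length",None),[k for k in dir(bench) if not k.startswith("_")])
np.set_printoptions(precision=4,suppress=True)
s=get_state();Rt=R.from_rotvec(s["tool_rot"]).as_matrix();print(Rt)
b=np.array([.455,-.150,.032]);u=np.array([.952,-.305,1])/2**.5
print("u in tool",Rt.T@u)
p=b+.092*u;d=Rt.T@(p-s["position"]);print("axis pt",p,"delta tool",d*1000)
# axis x from image
print("lateral", [(374.5/1.5-252.55)/332*.28*1000-1.1])
E
```

```text
0.017 ['MotionError', 'calibration', 'close_job', 'get_image', 'get_state', 'nose_length']
[[-0.8895  0.3213  0.325 ]
 [ 0.302   0.947  -0.1099]
 [-0.343   0.0004 -0.9393]]
u in tool [-0.9064  0.0124 -0.4218]
axis pt [ 0.5169 -0.1698  0.0971] delta tool [  7.8246  -4.2713 164.055 ]
lateral [-3.53172690763054]
```

Call:
send_rows(xyz=[[8, -4, 15], [8, -4, 35], [8, -4, 55], [8, -4, 75], [8, -4, 95], [8, -4, 115], [8, -4, 130], [8, -4, 145], [8, -4, 158], [8, -4, 166]], dr=[[0, 0, 0], [0, 0, 0], [0, 0, 0], [0, 0, 0], [0, 0, 0], [0, 0, 0], [0, 0, 0], [0, 0, 0], [0, 0, 0], [0, 0, 0]])

```text
time: 4.47
position: [0.5169, -0.1698, 0.0934]
tool_rot: [0.455, 2.76, -0.081]
ft_force: [-0.5, 0.6, 0.2]
grip_width: 0.998
grip_force: 0.0
```

Call:
send_rows(xyz=[[0, 0, 0], [0, 0, 0], [0, 0, 0], [0, 0, 0], [0, 0, 0], [0, 0, 0], [0, 0, 0], [0, 0, 0], [0, 0, 0], [0, 0, 0]], dr=[[0, 0, 0], [0, 0, 0], [0, 0, 0], [0, 0, 0], [0, 0, 0], [0, 0, 0], [0, 0, 0], [0, 0, 0], [0, 0, 0], [0, 0, 0]], jaw=15, grip_force=25)

```text
time: 5.3
position: [0.5171, -0.1701, 0.095]
tool_rot: [0.456, 2.758, -0.08]
ft_force: [-0.3, -0.5, -0.1]
grip_width: 0.328
grip_force: 0.6
```

```bash
python3 - <<'E'
from h import *
s=get_state();print(s["position"],s["tool_rot"],s["joint_positions"],s["grip_width"]*87,s["grip_force"],s["ft_force"])
E
```

```text
[ 0.51705492 -0.17007285  0.09496778] [ 0.45613145  2.75754467 -0.08045635] [-0.08245877 -0.0095528   0.33555869  2.18507134  0.04915397  0.61683696
  1.46149059] 28.527154734515364 0.595674030482769 [-0.33738803 -0.47340865 -0.11732608]
```

Call:
send_rows(xyz=[[0, 0, 0], [0, 0, 0], [0, 0, 0], [0, 0, 0], [0, 0, 0], [0, 0, 0], [0, 0, 0], [0, 0, 0], [0, 0, 0], [0, 0, 0]], dr=[[0, 0, 0], [0, 0, 0], [0, 0, 0], [0, 0, 0], [0, 0, 0], [0, 0, 0], [0, 0, 0], [0, 0, 0], [0, 0, 0], [0, 0, 0]])

```text
time: 6.13
position: [0.5174, -0.169, 0.095]
tool_rot: [0.455, 2.758, -0.079]
ft_force: [-0.9, 4.8, 0.7]
grip_width: 0.287
grip_force: 25.0
```

```bash
cat > k.py <<'E'
from h import *
from scipy.optimize import least_squares
Q=np.array([[-1.228877,.32181653,-.0700992,1.4516612,.02262053,1.37076251,-.05695246],[-.67821445,.21031418,.24393439,1.53743955,-.05145742,1.39995707,.81400055],[-.07959478,-.29824024,.25611373,2.07971011,.14784778,1.00752442,1.36470486],[-.08245877,-.0095528,.33555869,2.18507134,.04915397,.61683696,1.46149059]])
P=np.array([[.20916761,.61489378,.23847271],[.54994191,.25046012,.26868328],[.47200345,-.1502602,.25395064],[.51705492,-.17007285,.09496778]])
V=np.array([[-.512609802,-3.0992926,.002906],[-.509955,-3.0999056,-.00048],[.45553363,2.75749564,-.07990991],[.45613145,2.75754467,-.08045635]])
def fk(q,g,L):
    M=np.eye(3);p=np.array([0,0,L[0]])
    M=R.from_euler("ZYZ",[g[0]*q[0],q[1],g[1]*q[2]]).as_matrix();p=p+M@[0,0,L[1]]
    M=M@R.from_euler("YZ",[q[3],g[2]*q[4]]).as_matrix();p=p+M@[0,0,L[2]]
    M=M@R.from_euler("YZ",[q[5],g[3]*q[6]]).as_matrix();p=p+M@[0,0,L[3]]
    return p,M
E
python3 - <<'E'
from k import *
import itertools
for g in itertools.product([1,-1],repeat=4):
    f=lambda L:np.concatenate([fk(q,g,L)[0]-p for q,p in zip(Q,P)])
    r=least_squares(f,[.3,.4,.4,.3])
    if r.cost<1e-4:
        D=[(fk(q,g,r.x)[1].T@R.from_rotvec(v).as_matrix()) for q,v in zip(Q,V)]
        print(g,r.x,r.cost,[np.round(R.from_matrix(d).as_rotvec(),2) for d in D])
s=get_state();print(s["position"],s["grip_width"]*87,s["grip_force"],s["ft_force"])
E
```

```text
[ 0.51739137 -0.16901785  0.09498721] 24.978264605801016 24.982696962542832 [-0.87706173  4.81041516  0.6608509 ]
```

```bash
python3 - <<'E'
from k import *
import itertools
o=[]
for g in itertools.product([1,-1],repeat=4):
    f=lambda L:np.concatenate([fk(q,g,L)[0]-p for q,p in zip(Q,P)])
    r=least_squares(f,[.3,.4,.4,.3])
    D=[(fk(q,g,r.x)[1].T@R.from_rotvec(v).as_matrix()) for q,v in zip(Q,V)]
    o.append((r.cost,g,r.x,[np.round(R.from_matrix(d).as_rotvec(),2) for d in D]))
for x in sorted(o,key=lambda a:a[0])[:4]:print(*x)
E
```

```text
0.0012868951582929108 (-1, -1, -1, -1) [0.26810719 0.49817135 0.50566281 0.40362364] [array([-0.  , -0.  ,  1.57]), array([0.  , 0.  , 1.57]), array([-0.  ,  0.  ,  1.57]), array([ 0.  , -0.  ,  1.57])]
0.0012868951582929139 (-1, -1, -1, 1) [0.26810719 0.49817135 0.50566281 0.40362364] [array([-0.  , -0.  ,  1.68]), array([ 0.  , -0.  , -0.06]), array([ 0.  ,  0.  , -1.16]), array([-0.  , -0.  , -1.35])]
0.006073312022246567 (-1, -1, 1, -1) [0.15699574 0.34102621 0.56134064 0.11586983] [array([ 0.03, -0.04,  1.56]), array([-0.11, -0.  ,  1.59]), array([0.23, 0.15, 1.4 ]), array([0.05, 0.04, 1.49])]
0.006073312022246572 (-1, -1, 1, 1) [0.15699574 0.34102621 0.56134064 0.11586983] [array([ 0.04, -0.04,  1.68]), array([-0.07,  0.07, -0.04]), array([ 0.19, -0.19, -1.31]), array([ 0.04, -0.04, -1.43])]
```

```bash
cat >> k.py <<'E'
def basis(q):
    q=np.array(q);A=R.from_euler("Z",-q[0]).as_matrix()
    B=A@R.from_euler("YZ",[q[1],-q[2]]).as_matrix();C=B@R.from_euler("YZ",[q[3],-q[4]]).as_matrix()
    D=C@R.from_euler("Y",q[5]).as_matrix();E=D@R.from_euler("ZZ",[-q[6],np.pi/2]).as_matrix()
    J=np.c_[[0,0,1],A[:,0],B[:,2],B[:,0],C[:,2],C[:,0],D[:,2],D[:,0]]
    return J,E
def fitL():
    q=np.vstack([Q,get_state()["joint_positions"]]);p=np.vstack([P,get_state()["position"]])
    J=np.vstack([basis(a)[0] for a in q]);y=p.ravel()
    L0=np.array([.27,0,.5,0,.5,0,.4,0]);lam=.003
    dL=np.linalg.lstsq(np.vstack([J,lam*np.eye(8)]),np.r_[y-J@L0,np.zeros(8)],rcond=None)[0]
    return L0+dL,J@(L0+dL)-y
lo=np.array([-2.86,-.3,-1.38,.06,-1.56,.09,-2.69]);hi=np.array([2.86,2.09,1.24,2.45,4.7,2.05,2.69])
def ik(L,p,M,q0):
    f=lambda q:np.r_[(basis(q)[0]@L-p)*10,R.from_matrix(basis(q)[1].T@M).as_rotvec()*3,.02*(q-q0)]
    r=least_squares(f,np.clip(q0,lo+.01,hi-.01),bounds=(lo,hi));q=r.x
    return q,np.linalg.norm(basis(q)[0]@L-p)*1000,R.from_matrix(basis(q)[1].T@M).magnitude()
E
python3 - <<'E'
from k import *
np.set_printoptions(precision=3,suppress=True)
L,e=fitL();print(L,"res mm",e*1000)
s=get_state();q0=s["joint_positions"];Rt=R.from_rotvec(s["tool_rot"]);u=np.array([.952,-.305,1])/2**.5
ax=np.cross([.952,-.305,0],[0,0,-1]);
ax=np.cross(u,[0,0,1]);ax/=np.linalg.norm(ax);print(Rt.inv().apply(u))
M0=R.from_rotvec(ax*np.pi/4)*Rt
print(M0.inv().apply([0,0,1]),M0.as_matrix()[:,2])
for z in(.116,.21):
  for yaw in(-.31,-.1,.1,.3,.5,.7):
    M=(R.from_rotvec([0,0,yaw+.31])*M0).as_matrix()
    print(z,yaw,*ik(L,np.array([.559,.2415,z]),M,q0))
E
```

```text
Traceback (most recent call last):
  File "k.py", line 20, in fitL
    J=np.vstack([basis(a)[0] for a in q]);y=p.ravel()
                 ~~~~~^^^
  File "k.py", line 15, in basis
    D=C@R.from_euler("Y",q[5]).as_matrix();E=D@R.from_euler("ZZ",[-q[6],np.pi/2]).as_matrix()
                                               ~~~~~~~~~~~~^^^^^^^^^^^^^^^^^^^^^^
  File "scipy/spatial/transform/_rotation.pyx", line 1423, in scipy.spatial.transform._rotation.Rotation.from_euler
ValueError: Expected consecutive axes to be different, got ZZ
```

```bash
sed -i 's|R.from_euler("ZZ",\[-q\[6\],np.pi/2\])|R.from_euler("Z",np.pi/2-q[6])|' k.py
cat > r.py <<'E'
from k import *
np.set_printoptions(precision=3,suppress=True)
L,e=fitL();print(L,"res mm",e*1000)
s=get_state();q0=s["joint_positions"];Rt=R.from_rotvec(s["tool_rot"]);u=np.array([.952,-.305,1])/2**.5
ax=np.cross(u,[0,0,1]);ax/=np.linalg.norm(ax);print(Rt.inv().apply(u))
M0=R.from_rotvec(ax*np.pi/4)*Rt
print(M0.inv().apply([0,0,1]),M0.as_matrix()[:,2])
for z in(.116,.21):
  for yaw in(-.31,-.1,.1,.3,.5,.7):
    M=(R.from_rotvec([0,0,yaw+.31])*M0).as_matrix()
    print(z,yaw,*ik(L,np.array([.559,.2415,z]),M,q0))
E
python3 r.py
```

```text
[ 0.319 -0.077  0.521 -0.043  0.564  0.019  0.455 -0.058] res mm [-28.315  12.525   0.952  -8.486   7.237  -1.533   0.738   1.229   1.079
  -0.483  -0.84   -0.251  -0.461  -0.729  -0.248]
[-0.906  0.012 -0.422]
[-0.907  0.012 -0.422] [ 0.862 -0.281 -0.422]
0.116 -0.31 [-1.037  0.356 -0.091  2.202  1.444  1.165 -0.942] 0.030649736723015734 0.0002712957412341755
0.116 -0.1 [-0.892  0.246 -0.135  2.36   1.727  1.003 -0.986] 0.04416559211601621 0.0003392696504507831
0.116 0.1 [-0.881  0.162 -0.001  2.45   2.028  0.813 -1.049] 5.806135281356306 0.02095074932775087
0.116 0.3 [-0.522  0.084 -0.031  2.45   2.622  0.497 -1.245] 20.844426347623248 0.07318166310921567
0.116 0.5 [-0.422 -0.096  0.017  2.384 -1.094  0.09   2.69 ] 45.25398328836461 0.3211417196794472
0.116 0.7 [-1.454 -0.3    1.041  2.448 -0.783  0.09   2.69 ] 40.283006263367156 0.3005078325326852
0.21 -0.31 [-0.861  0.171 -0.248  2.194  1.382  1.194 -0.73 ] 0.028640196728503608 0.00025322410311115853
0.21 -0.1 [-0.748  0.024 -0.241  2.349  1.581  0.941 -0.71 ] 0.04054913943206714 0.000316820109324769
0.21 0.1 [-0.755 -0.093 -0.067  2.45   1.854  0.677 -0.739] 1.1015693430064177 0.0044488631716792515
0.21 0.3 [-0.295 -0.158 -0.17   2.45   2.625  0.28  -1.186] 8.346219929960002 0.033939278023057615
0.21 0.5 [-0.416 -0.248  0.012  2.415 -1.093  0.09   2.69 ] 29.47822148186724 0.20087385769697869
0.21 0.7 [-1.09  -0.3    0.655  2.42  -0.865  0.09   2.69 ] 20.265353756914152 0.20324766277695516
```

```bash
sed -i 's|D\[:,2\],D\[:,0\]\]|D[:,2],D[:,0],A[:,1],B[:,1],C[:,1],D[:,1]]|; s|,.4,0\]);lam=.003|,.4,0,0,0,0,0]);lam=.003|; s|np.eye(8)|np.eye(12)|; s|np.zeros(8)|np.zeros(12)|' k.py
python3 r.py
```

```text
[ 0.25   0.     0.468 -0.     0.513  0.     0.352  0.    -0.016 -0.011
 -0.    -0.   ] res mm [-0.001  0.001  0.001 -0.003  0.003 -0.001  0.    -0.004 -0.001  0.
 -0.     0.     0.    -0.     0.   ]
[-0.906  0.012 -0.422]
[-0.907  0.012 -0.422] [ 0.862 -0.281 -0.422]
0.116 -0.31 [-0.898  0.318 -0.095  2.247  1.552  1.091 -0.938] 0.038251572190376795 0.0002836236307915662
0.116 -0.1 [-0.688  0.234 -0.24   2.375  1.826  0.97  -0.987] 0.05157560545313941 0.0003521746933177552
0.116 0.1 [ 0.267  0.335 -1.083  2.45   2.184  0.985 -0.914] 0.6814459570643536 0.0021719075077877023
0.116 0.3 [ 0.709  0.513 -1.38   2.45   2.41   0.849 -0.703] 18.162549435898555 0.041301478657299516
0.116 0.5 [-1.015 -0.178  0.647  2.392 -0.98   0.09   2.69 ] 43.31126604511854 0.2830328017755677
0.116 0.7 [-1.528 -0.3    1.187  2.38  -0.721  0.09   2.69 ] 34.669368983913685 0.2674705848826357
0.21 -0.31 [-0.813  0.125 -0.181  2.213  1.428  1.106 -0.684] 0.032556858353274334 0.00025117417553508425
0.21 -0.1 [-0.675  0.005 -0.245  2.341  1.607  0.889 -0.678] 0.04647661153867667 0.00032627816693594927
0.21 0.1 [-0.657 -0.101 -0.139  2.44   1.861  0.648 -0.729] 0.07243783448475354 0.00048309229567543803
0.21 0.3 [ 0.505 -0.254 -1.034  2.45   2.751  0.278 -1.5  ] 5.169425234394281 0.014942004046369355
0.21 0.5 [-0.52  -0.274  0.124  2.396 -1.06   0.09   2.69 ] 24.62192526913646 0.15779878229327618
0.21 0.7 [-1.088 -0.3    0.699  2.373 -0.831  0.09   2.69 ] 18.114520607588783 0.17490812177592766
```

```bash
cat > r2.py <<'E'
from k import *
np.set_printoptions(precision=2,suppress=True)
L,e=fitL();q0=get_state()["joint_positions"]
def pose(tilt,yaw):
    z=np.array([np.sin(tilt)*np.cos(yaw),np.sin(tilt)*np.sin(yaw),-np.cos(tilt)]);y=np.array([-np.sin(yaw),np.cos(yaw),0])
    return np.c_[np.cross(y,z),y,z]
for t in(45,50,55):
  for z in(.116,.2):
    for yaw in(-.31,0,.2,.4):
      print(t,z,yaw,*ik(L,np.array([.559,.2415,z]),pose(np.radians(t),yaw),q0))
E
python3 r2.py
```

```text
45 0.116 -0.31 [-0.8   0.16 -0.04  2.15  1.11  0.81 -0.38] 0.032424741216905355 0.0002667827802216823
45 0.116 0 [-0.62  0.04 -0.11  2.28  1.26  0.52 -0.21] 0.05705622878890704 0.00041328712062339287
45 0.116 0.2 [-0.51 -0.01 -0.11  2.33  1.33  0.3  -0.05] 0.10112119966021708 0.0006989646895598237
45 0.116 0.4 [-0.97 -0.05  0.48  2.37  1.17  0.09  0.36] 0.48454215744145085 0.002784119648658851
45 0.2 -0.31 [-0.67  0.04 -0.16  2.09  0.97  0.91 -0.16] 0.025652663295037847 0.00021348628850012655
45 0.2 0 [-0.45 -0.09 -0.27  2.21  0.93  0.59  0.17] 0.03702787490722106 0.0002784263449939407
45 0.2 0.2 [-0.26 -0.15 -0.33  2.25  0.7   0.37  0.59] 0.04356966263175885 0.0003126276110855375
45 0.2 0.4 [-0.36 -0.17 -0.11  2.28  0.16  0.25  1.35] 0.011287745349422987 8.38758851083078e-05
50 0.116 -0.31 [-0.82  0.18 -0.06  2.19  1.25  0.86 -0.54] 0.03541911271327541 0.00028021532351238474
50 0.116 0 [-0.62  0.06 -0.15  2.33  1.51  0.57 -0.47] 0.06537327120563603 0.00045189112318608893
50 0.116 0.2 [-0.53  0.   -0.11  2.39  1.77  0.34 -0.51] 0.12173781914720959 0.0008229524600080922
50 0.116 0.4 [
[... 557 characters left out ...]
8628009345480333
55 0.116 0 [-0.61  0.09 -0.2   2.37  1.71  0.65 -0.7 ] 0.06667202488075037 0.00045302245551254866
55 0.116 0.2 [-0.49  0.03 -0.17  2.44  2.08  0.44 -0.84] 0.10802093458419025 0.0007646226244871574
55 0.116 0.4 [ 0.03  0.01 -0.52  2.45  2.85  0.29 -1.34] 0.3351242226099179 0.0017649819969075124
55 0.2 -0.31 [-0.74  0.07 -0.18  2.16  1.23  0.98 -0.44] 0.0305686859486131 0.00024305993476222276
55 0.2 0 [-0.54 -0.09 -0.25  2.31  1.38  0.62 -0.31] 0.054248647291360926 0.0003796930405783969
55 0.2 0.2 [-0.5  -0.16 -0.16  2.38  1.51  0.35 -0.23] 0.10074209665503175 0.0006747921283957706
55 0.2 0.4 [-0.92 -0.24  0.39  2.42  1.71  0.16 -0.15] 0.24496089636410118 0.0015093206644440722
```

```bash
cat > r3.py <<'E'
from k import *
np.set_printoptions(precision=2,suppress=True)
L,e=fitL();s=get_state();q=s["joint_positions"];M0=R.from_rotvec(s["tool_rot"]);p=s["position"]
W=[((.517,-.169,.28),0),((.559,.2415,.28),0),((.559,.2415,.28),-.785),((.559,.2415,.116),-.785)]
M=M0;t0=0
for P1,t1 in W:
    P1=np.array(P1);n=12;print(P1,t1)
    for k in range(1,n+1):
        a=k/n;tt=t0+(t1-t0)*a
        q2,ep,er=ik(L,p+(P1-p)*a,(M0*R.from_rotvec([0,tt,0])).as_matrix(),q);dq=np.abs(q2-q).max();q=q2
        if k%4==0:print(q,"step %.2f err %.2f %.4f margin %.2f"%(dq,ep,er,min((q-lo).min(),(hi-q).min())))
    p=P1;t0=t1
E
python3 r3.py
```

```text
[ 0.52 -0.17  0.28] 0
[-0.08 -0.1   0.32  2.12  0.08  0.76  1.43] step 0.04 err 0.00 0.0000 margin 0.20
[-0.09 -0.16  0.31  2.04  0.1   0.9   1.42] step 0.03 err 0.00 0.0000 margin 0.14
[-0.09 -0.2   0.3   1.95  0.11  1.03  1.42] step 0.03 err 0.00 0.0000 margin 0.10
[0.56 0.24 0.28] 0
[-0.18 -0.19  0.09  1.96  0.18  1.06  1.09] step 0.08 err 0.00 0.0000 margin 0.11
[-0.29 -0.1  -0.09  1.88  0.24  1.1   0.79] step 0.07 err 0.00 0.0000 margin 0.20
[-0.41  0.06 -0.21  1.72  0.32  1.17  0.53] step 0.06 err 0.00 0.0000 margin 0.36
[0.56 0.24 0.28] -0.785
[-0.47 -0.02 -0.27  1.89  0.62  1.04  0.24] step 0.08 err 0.00 0.0000 margin 0.28
[-0.53 -0.04 -0.35  2.03  0.98  1.02 -0.12] step 0.09 err 0.00 0.0000 margin 0.26
[-0.58  0.02 -0.41  2.15  1.33  1.14 -0.49] step 0.09 err 0.00 0.0000 margin 0.30
[0.56 0.24 0.12] -0.785
[-0.6   0.12 -0.41  2.19  1.42  1.14 -0.63] step 0.04 err 0.00 0.0000 margin 0.26
[-0.61  0.23 -0.4   2.22  1.5   1.16 -0.78] step 0.04 err 0.00 0.0000 margin 0.23
[-0.63  0.35 -0.38  2.23  1.59  1.18 -0.92] step 0.03 err 0.00 0.0000 margin 0.22
```

The current grasp works if the yaw is kept (the fitted kinematic model shows joint margins of at least 0.1). Lifting straight up, then travelling to the stand at height.

Call:
send_rows(xyz=[[-2, 0, -5], [-5, 0, -14], [-10, 0, -28], [-17, 0, -47], [-25, 0, -69], [-33, 0, -92], [-42, 0, -115], [-50, 0, -138], [-57, 0, -158], [-63, 0, -174]], dr=[[0, 0, 0], [0, 0, 0], [0, 0, 0], [0, 0, 0], [0, 0, 0], [0, 0, 0], [0, 0, 0], [0, 0, 0], [0, 0, 0], [0, 0, 0]])

```text
time: 6.97
position: [0.5163, -0.1714, 0.2829]
tool_rot: [0.458, 2.755, -0.082]
ft_force: [-0.2, -0.3, -1.2]
grip_width: 0.292
grip_force: 25.0
```

Call:
send_rows(xyz=[[3, 12, -1], [7, 32, -2], [12, 56, -4], [17, 80, -6], [22, 104, -8], [28, 128, -10], [33, 152, -12], [38, 176, -13], [42, 192, -15], [43, 200, -15]], dr=[[0, 0, 0], [0, 0, 0], [0, 0, 0], [0, 0, 0], [0, 0, 0], [0, 0, 0], [0, 0, 0], [0, 0, 0], [0, 0, 0], [0, 0, 0]])

```text
time: 7.8
position: [0.5378, 0.036, 0.28]
tool_rot: [0.453, 2.757, -0.08]
ft_force: [0.1, 1.1, -0.7]
grip_width: 0.285
grip_force: 25.0
```

Call:
send_rows(xyz=[[3, 12, -1], [7, 32, -2], [12, 56, -4], [17, 80, -6], [22, 104, -8], [28, 128, -10], [33, 152, -12], [38, 176, -13], [42, 194, -15], [44, 202, -16]], dr=[[0, 0, 0], [0, 0, 0], [0, 0, 0], [0, 0, 0], [0, 0, 0], [0, 0, 0], [0, 0, 0], [0, 0, 0], [0, 0, 0], [0, 0, 0]])

```text
time: 8.63
position: [0.5588, 0.2422, 0.2794]
tool_rot: [0.454, 2.758, -0.08]
ft_force: [-0.9, -0.5, -1.1]
grip_width: 0.287
grip_force: 25.0
```

Call:
send_rows(xyz=[[0, 0, 0], [0, 0, 0], [0, 0, 0], [0, 0, 0], [0, 0, 0], [0, 0, 0], [0, 0, 0], [0, 0, 0], [0, 0, 0], [0, 0, 0]], dr=[[0, -0.05, 0], [0, -0.15, 0], [0, -0.25, 0], [0, -0.35, 0], [0, -0.45, 0], [0, -0.55, 0], [0, -0.65, 0], [0, -0.73, 0], [0, -0.785, 0], [0, -0.785, 0]])

```text
time: 9.47
position: [0.5576, 0.2391, 0.2766]
tool_rot: [0.325, 1.987, -0.214]
ft_force: [-0.2, 0.4, -1.9]
grip_width: 0.288
grip_force: 25.0
```

```bash
python3 - <<'E'
from h import *
s=get_state();print(s["position"],s["tool_rot"],s["joint_positions"],s["grip_width"]*87,s["grip_force"],s["ft_force"])
Rt=R.from_rotvec(s["tool_rot"]);print("u",Rt.apply([-0.9064,0.0124,-0.4218]));print(Rt.inv().apply(np.array([.559,.2415,.28])-s["position"])*1000)
t=get_image("top")[:,:,::-1];c=get_image("scene")[:,:,::-1]
a=cv2.resize(t[130:230,150:290],(560,400),interpolation=cv2.INTER_CUBIC);b=cv2.resize(c[92:242,240:330],(240,400),interpolation=cv2.INTER_CUBIC)
cv2.imwrite("pics/m1.png",np.hstack([a,b]))
E
```

```text
[0.55762569 0.2390593  0.27660462] [ 0.32520275  1.98720554 -0.21371584] [-0.57395075  0.02535044 -0.41716255  2.15315909  1.33461287  1.13741691
 -0.49115582] 25.079879423512207 24.988139094784856 [-0.22030799  0.36320073 -1.9337339 ]
u [0.00630003 0.01591135 0.99966849]
[-3.30710638  2.73704876 -0.97260324]
```

View pics/m1.png

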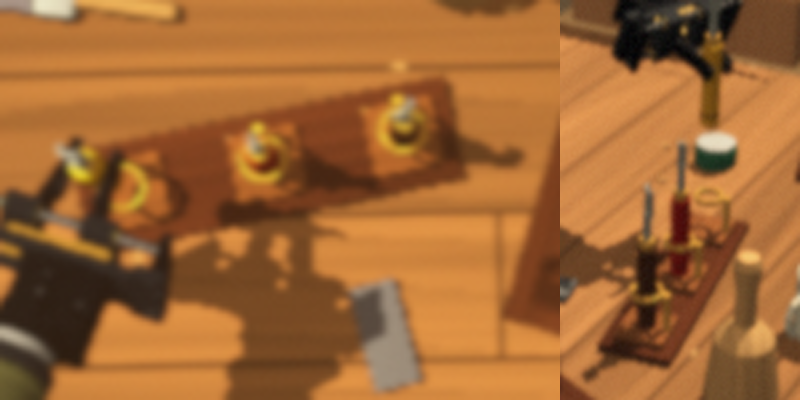

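```bash
python3 - <<'E'
from h import *
s=get_state();Rt=R.from_rotvec(s["tool_rot"]);u=Rt.apply([-0.9064,0.0124,-0.4218])
p=s["position"]+Rt.apply([0,0,-.002])
def S(P):q=proj("scene",P);return (q-[240,92])*[240/90,400/150]+[560,0]
def T(P):return (proj("top",P)-[150,130])*4
for d in(-.092,.026,.108):print(d,"scene",S(p+d*u),"top",T(p+d*u))
c=get_image("scene")[:,:,::-1];t=get_image("top")[:,:,::-1]
a=cv2.resize(c[85:175,280:320],(320,560)[0:2] if 0 else (249,560),interpolation=cv2.INTER_CUBIC)
b=cv2.resize(t[145:195,155:205],(540,560),interpolation=cv2.INTER_CUBIC)
cv2.imwrite("pics/m2.png",np.hstack([a,b]))
for d in(-.092,.026,.108):print(d,(proj("scene",p+d*u)-[280,85])*6.22,(proj("top",p+d*u)-[155,145])*[10.8,11.2]+[249,0])
st=np.array([.559,.2415,.074]);print("ring",(proj("scene",st)-[280,85])*6.22,(proj("top",st)-[155,145])*[10.8,11.2]+[249,0])
E
```

```text
-0.092 scene [707.74996861 122.83850312] top [104.19910668 176.66651427]
0.026 scene [711.59506577  42.38299394] top [ 80.13876415 162.58619634]
0.108 scene [714.4554747  -17.46872037] top [ 61.07178763 151.42803884]
-0.092 [ 95.82680177 330.06080854] [476.33758804 326.66623995]
0.026 [104.79549091 142.39833335] [411.37466321 287.24134974]
0.108 [111.46739473   2.79420975] [359.89382661 255.99850874]
ring [ 95.20752241 496.40786293] [518.23039239 350.94039119]
```

View pics/m2.png

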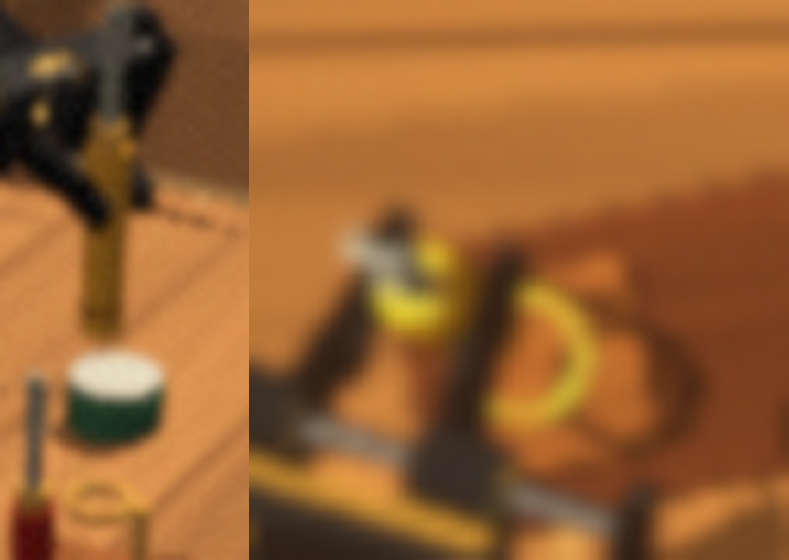

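```bash
python3 - <<'E'
from h import *
for i in range(2):
    get_image("top");s=get_state();Rt=R.from_rotvec(s["tool_rot"])
    print(s["position"],Rt.apply([-0.9064,0.0124,-0.4218]),Rt.inv().apply(np.array([.559,.2412,.15])-s["position"])*1000,Rt.inv().apply([0,0,-1]),s["ft_force"])
E
```

```text
[0.55952126 0.23973138 0.28076157] [0.00330483 0.00960825 0.99976333] [118.96364098   0.92759327  54.29371256] [ 0.90662965 -0.00223983  0.42192139] [-0.03468808  0.59506237 -1.2808526 ]
[0.55941491 0.23983213 0.28072456] [0.0031449  0.00966083 0.99976334] [118.88267034   0.86674074  54.37933914] [ 0.90669974 -0.00224189  0.42177074] [-0.38928139  0.08577941 -0.44904626]
```

Call:
send_rows(xyz=[[5, 1, 2], [13, 1, 6], [22, 1, 10], [32, 1, 15], [42, 1, 19], [52, 1, 24], [61, 1, 28], [68, 1, 31], [72, 1, 33], [73, 1, 33]], dr=[[0, 0, 0], [0, 0, 0], [0, 0, 0], [0, 0, 0], [0, 0, 0], [0, 0, 0], [0, 0, 0], [0, 0, 0], [0, 0, 0], [0, 0, 0]])

```text
time: 10.6
position: [0.5578, 0.2413, 0.1977]
tool_rot: [0.328, 1.987, -0.211]
ft_force: [-0.4, 0.0, -1.2]
grip_width: 0.29
grip_force: 25.0
```

Call:
send_rows(xyz=[[2, 0, 1], [5, 0, 2], [8, 0, 4], [11, 0, 5], [14, 0, 6], [17, 0, 8], [20, 0, 9], [23, 0, 11], [25, 0, 12], [26, 0, 12]], dr=[[0, 0, 0], [0, 0, 0], [0, 0, 0], [0, 0, 0], [0, 0, 0], [0, 0, 0], [0, 0, 0], [0, 0, 0], [0, 0, 0], [0, 0, 0]])

```text
time: 11.43
position: [0.5579, 0.2414, 0.1699]
tool_rot: [0.328, 1.986, -0.21]
ft_force: [0.0, 1.1, -1.8]
grip_width: 0.289
grip_force: 25.0
```

```bash
python3 - <<'E'
from h import *
t=get_image("top")[:,:,::-1];c=get_image("scene")[:,:,::-1]
s=get_state();Rt=R.from_rotvec(s["tool_rot"])
print(s["time"],s["position"],Rt.apply([-0.9064,0.0124,-0.4218]),Rt.inv().apply(np.array([.559,.2412,.113])-s["position"])*1000,s["ft_force"])
a=cv2.resize(c[120:190,270:320],(400,560),interpolation=cv2.INTER_CUBIC)
b=cv2.resize(t[145:195,160:195],(392,560),interpolation=cv2.INTER_CUBIC)
cv2.imwrite("pics/m3.png",np.hstack([a,b]))
E
```

```text
11.5333 [0.55783804 0.2416934  0.17024263] [0.00451648 0.01192492 0.99973364] [51.35608779 -0.07352425 25.31520546] [-0.58359728  0.41078612 -1.59096175]
```

View pics/m3.png

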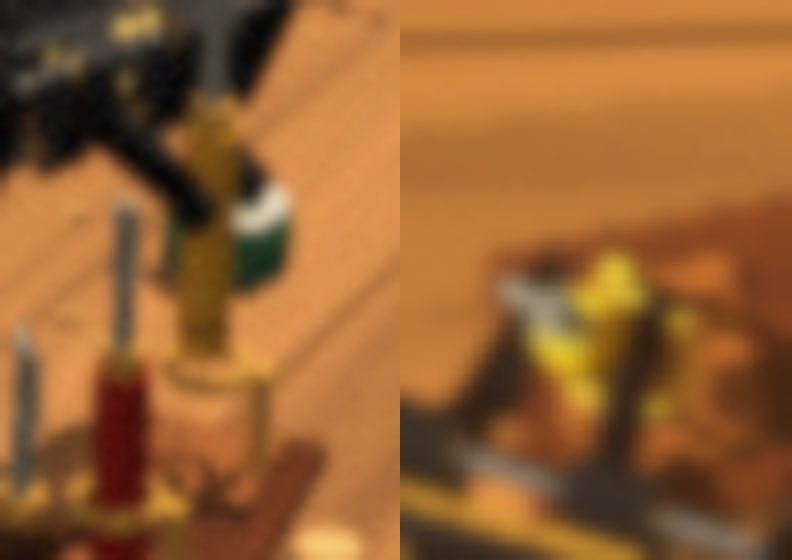

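The butt sits centred at the ring's mouth (scene crop (205,355), ring centre about (208,370)). Lowering slowly.

Call:
send_rows(xyz=[[2, 0, 1], [4, 0, 2], [6, 0, 3], [8, 0, 4], [10, 0, 5], [12, 0, 6], [14, 0, 7], [16, 0, 8], [18, 0, 9], [20, 0, 10]], dr=[[0, 0, 0], [0, 0, 0], [0, 0, 0], [0, 0, 0], [0, 0, 0], [0, 0, 0], [0, 0, 0], [0, 0, 0], [0, 0, 0], [0, 0, 0]])

```text
time: 12.37
position: [0.5585, 0.2415, 0.1479]
tool_rot: [0.328, 1.986, -0.209]
ft_force: [-0.1, -0.1, -1.8]
grip_width: 0.287
grip_force: 25.0
```

Call:
send_rows(xyz=[[2, 0, 1], [5, 0, 3], [7, 0, 4], [10, 0, 5], [12, 0, 6], [15, 0, 7], [17, 0, 8], [20, 0, 9], [22, 0, 10], [23, 0, 11]], dr=[[0, 0, 0], [0, 0, 0], [0, 0, 0], [0, 0, 0], [0, 0, 0], [0, 0, 0], [0, 0, 0], [0, 0, 0], [0, 0, 0], [0, 0, 0]])

```text
time: 13.2
position: [0.5587, 0.2414, 0.1222]
tool_rot: [0.328, 1.986, -0.209]
ft_force: [0.0, -0.5, -0.3]
grip_width: 0.292
grip_force: 25.0
```

Call:
send_rows(xyz=[[0.6, 0, 0.3], [1.2, 0, 0.6], [1.9, 0, 0.9], [2.6, 0, 1.2], [3.3, 0, 1.5], [4, 0, 1.9], [4.7, 0, 2.2], [5.4, 0, 2.5], [5.9, 0, 2.8], [6.3, 0, 2.9]], dr=[[0, 0, 0], [0, 0, 0], [0, 0, 0], [0, 0, 0], [0, 0, 0], [0, 0, 0], [0, 0, 0], [0, 0, 0], [0, 0, 0], [0, 0, 0]])

```text
time: 14.03
position: [0.5587, 0.2414, 0.1156]
tool_rot: [0.328, 1.986, -0.209]
ft_force: [0.3, 1.0, -0.9]
grip_width: 0.297
grip_force: 25.0
```

Call:
send_rows(xyz=[[0.3, 0, 0.1], [0.5, 0, 0.2], [0.8, 0, 0.4], [1.1, 0, 0.5], [1.4, 0, 0.6], [1.6, 0, 0.8], [1.8, 0, 0.8], [1.8, 0, 0.8], [1.8, 0, 0.8], [1.8, 0, 0.8]], dr=[[0, 0, 0], [0, 0, 0], [0, 0, 0], [0, 0, 0], [0, 0, 0], [0, 0, 0], [0, 0, 0], [0, 0, 0], [0, 0, 0], [0, 0, 0]])

```text
time: 14.87
position: [0.5587, 0.2414, 0.1138]
tool_rot: [0.328, 1.986, -0.209]
ft_force: [-0.2, 0.0, -0.9]
grip_width: 0.291
grip_force: 25.0
```

No contact yet; continuing in small steps.

Call:
send_rows(xyz=[[0.3, 0, 0.1], [0.5, 0, 0.2], [0.8, 0, 0.4], [1.1, 0, 0.5], [1.4, 0, 0.6], [1.6, 0, 0.8], [1.8, 0, 0.8], [1.8, 0, 0.8], [1.8, 0, 0.8], [1.8, 0, 0.8]], dr=[[0, 0, 0], [0, 0, 0], [0, 0, 0], [0, 0, 0], [0, 0, 0], [0, 0, 0], [0, 0, 0], [0, 0, 0], [0, 0, 0], [0, 0, 0]])

```text
time: 15.7
position: [0.5587, 0.2414, 0.1119]
tool_rot: [0.329, 1.986, -0.209]
ft_force: [0.4, -0.1, -1.2]
grip_width: 0.292
grip_force: 25.0
```

```bash
python3 - <<'E'
from h import *
s=get_state();print(s["position"],s["ft_force"],s["torque"])
E
```

```text
[0.55873809 0.24141388 0.11193371] [ 0.40426546 -0.1497281  -1.2075413 ] [ 0.34215613  1.2104907  -0.02709308]
```

Call:
send_rows(xyz=[[0.3, 0, 0.1], [0.5, 0, 0.2], [0.8, 0, 0.4], [1.1, 0, 0.5], [1.4, 0, 0.6], [1.6, 0, 0.8], [1.8, 0, 0.8], [1.8, 0, 0.8], [1.8, 0, 0.8], [1.8, 0, 0.8]], dr=[[0, 0, 0], [0, 0, 0], [0, 0, 0], [0, 0, 0], [0, 0, 0], [0, 0, 0], [0, 0, 0], [0, 0, 0], [0, 0, 0], [0, 0, 0]])

```text
time: 16.53
position: [0.5595, 0.2413, 0.1118]
tool_rot: [0.329, 1.982, -0.209]
ft_force: [-1.4, -1.5, 7.7]
grip_width: 0.292
grip_force: 25.0
```

Call:
send_rows(xyz=[[0.2, 0, 0.1], [0.4, 0, 0.2], [0.6, 0, 0.3], [0.8, 0, 0.4], [0.9, 0, 0.4], [0.9, 0, 0.4], [0.9, 0, 0.4], [0.9, 0, 0.4], [0.9, 0, 0.4], [0.9, 0, 0.4]], dr=[[0, 0, 0], [0, 0, 0], [0, 0, 0], [0, 0, 0], [0, 0, 0], [0, 0, 0], [0, 0, 0], [0, 0, 0], [0, 0, 0], [0, 0, 0]])

```text
time: 17.37
position: [0.5598, 0.2413, 0.1119]
tool_rot: [0.33, 1.979, -0.21]
ft_force: [-3.9, -2.4, 8.6]
grip_width: 0.295
grip_force: 25.0
```

Call:
send_rows(xyz=[[-0.9, 0, -0.4], [-1.8, 0, -0.8], [-2, 0, -0.9], [-2, 0, -0.9], [-2, 0, -0.9], [-2, 0, -0.9], [-2, 0, -0.9], [-2, 0, -0.9], [-2, 0, -0.9], [-2, 0, -0.9]], dr=[[0, 0, 0], [0, 0, 0], [0, 0, 0], [0, 0, 0], [0, 0, 0], [0, 0, 0], [0, 0, 0], [0, 0, 0], [0, 0, 0], [0, 0, 0]])

```text
time: 18.2
position: [0.5591, 0.2414, 0.1119]
tool_rot: [0.329, 1.984, -0.209]
ft_force: [-1.7, -0.7, 5.3]
grip_width: 0.291
grip_force: 25.0
```

Call:
send_rows(xyz=[[0, 0, 0], [0, 0, 0], [0, 0, 0], [0, 0, 0], [0, 0, 0], [0, 0, 0], [0, 0, 0], [0, 0, 0], [0, 0, 0], [0, 0, 0]], dr=[[0, 0, 0], [0, 0, 0], [0, 0, 0], [0, 0, 0], [0, 0, 0], [0, 0, 0], [0, 0, 0], [0, 0, 0], [0, 0, 0], [0, 0, 0]], jaw=52)

```text
time: 19.03
position: [0.5587, 0.2415, 0.1111]
tool_rot: [0.328, 1.986, -0.209]
ft_force: [0.0, -0.4, -0.2]
grip_width: 0.597
grip_force: 0.0
```

Call:
send_rows(xyz=[[0, 0, -2], [0, 0, -6], [0, 0, -12], [0, 0, -22], [0, 0, -34], [0, 0, -48], [0, 0, -62], [0, 0, -76], [0, 0, -86], [0, 0, -92]], dr=[[0, 0, 0], [0, 0, 0], [0, 0, 0], [0, 0, 0], [0, 0, 0], [0, 0, 0], [0, 0, 0], [0, 0, 0], [0, 0, 0], [0, 0, 0]])

```text
time: 19.87
position: [0.4784, 0.2696, 0.1508]
tool_rot: [0.327, 1.986, -0.207]
ft_force: [0.2, 0.7, -0.6]
grip_width: 0.6
grip_force: 0.0
```

```bash
python3 - <<'E'
from h import *
t=get_image("top")[:,:,::-1];c=get_image("scene")[:,:,::-1]
s=get_state();print(s["time"],s["position"],s["ft_force"],s["grip_force"])
a=cv2.resize(c[110:230,220:320],(400,480),interpolation=cv2.INTER_CUBIC)
b=cv2.resize(t[125:225,155:255],(400,480),interpolation=cv2.INTER_CUBIC)
cv2.imwrite("pics/m4.png",np.hstack([a,b]))
E
```

```text
19.9667 [0.47903493 0.26941153 0.15052704] [ 0.18540157  0.49255077 -0.65274769] 0.0
```

View pics/m4.png

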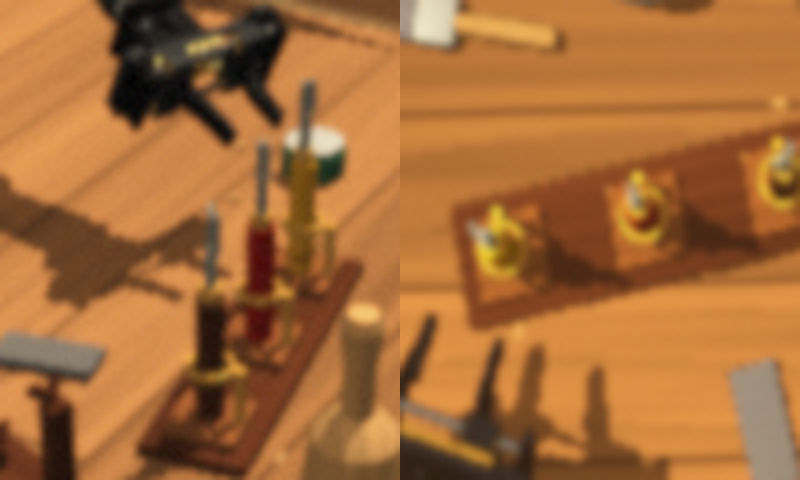

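The yellow gouge stands upright in its ring. Its edge at (308,82) lines up with the other two at (212,205) and (263,143), and the arm is clear.

```bash
python3 -c "
from bench import *
print(close_job())"
```

```text
the job is handed in; nothing more can be done
None
```

The yellow gouge stands upright, edge up, in the formerly empty ring, set down on the foot and released; the last pictures showed the other two gouges still upright and nothing visibly moved, and the job is handed in (no verdict was returned).

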